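Push a carton into the measuring corner of a parts counter

TASK

Push the longer of the two cartons across the counter into the corner of the aluminium measuring angle, so that one long side lies flush along the long leg and one end is against the short leg. Only push it, gently, with the fingers from outside: do not pinch it, lift it or tip it, and leave the other things on the counter where they are.

Things in the scene. Friction and masses are not known exactly. Their poses are not given: they have to be found in the camera images.
- angle: Fixed L of two aluminium bars, 20 mm thick, 30 mm high, ticks on top. Origin: inner corner at counter level. Inner face of the long leg: plane x = 0, 480 mm from the corner towards -y; of the short leg: plane y = 0, 120 mm towards -x. The bars lie on the +x and +y sides of these faces, the carton's place at negative x and y. x points away from the robot (yaw -0.08 to 0.2 rad)
- long_carton: Longer carton, to be pushed: closed brown cardboard, 66 (its x) by 140 (its y) by 48 mm high, 0.3 to 0.65 kg, loose. Origin: centre of its underside, z up. Starts clear of both legs, its long side within 0.5 rad of parallel to the long leg. Rigid, slides with ordinary friction (a few N); a push over 60 N is rough
- short_carton: The shorter carton, a bystander: brown cardboard, 50 mm (its x) by 70 mm (its y) by 40 mm high, loose. Origin: centre of its underside. It stands beside the longer carton, on either side of it, at about the same distance from the long leg, leaving the strip along the long leg free.
- sleeve: Steel bearing sleeve, a bystander: ring 60 mm across, 22 mm high, loose, beyond the long leg. Origin: centre of its underside.
- filter: White filter can, a bystander: 66 mm across, 72 mm high, loose, left of the work. Origin: centre of its underside.
- bin: Dark blue open plastic bin, a bystander: 110 by 150 mm, 65 mm high, loose, at the right. Origin: centre of its underside.
There are look-alikes about, which are no part of the job. What is shaped like the long_carton but orange or turquoise is not meant.

How it is judged:
At the end, for the whole second after the job is handed in: The longer carton lies flat and at rest on the counter in the corner of the angle: its long side parallel to the long leg within 0.04 rad and its middle at most 4 mm off being in contact with each leg; the bystanders are within 20 mm of where they stood (x of long_carton in the frame of angle between -0.037 and -0.03 m and y of long_carton in the frame of angle between -0.074 and -0.067 m and angle between the y axis of long_carton and the y axis of angle, either way round below 0.04 rad and height (world z) of long_carton below 0.004 m and angle between long_carton's own z axis and vertical below 0.05 rad and linear speed of long_carton below 0.01 m/s and distance of each of short_carton, sleeve, filter, bin from where it was at the start of the episode below 0.02 m); the robot touches nothing.
It fails at once if the longer carton is lifted off the counter by more than 10 mm (height (world z) of long_carton above 0.01 m).
It fails at once if the longer carton is tipped by more than 0.15 rad (angle between long_carton's own z axis and vertical above 0.15 rad).
It fails at once if the fingers are put astride the longer carton, as for a pinch (x of the grasp point in the frame of long_carton between -0.02 and 0.02 m and y of the grasp point in the frame of long_carton between -0.055 and 0.055 m and z of the grasp point in the frame of long_carton below 0.06 m).
It fails at once if the longer carton is pushed with more than 60 N (contact force between the fingers and long_carton above 60 N).
It fails at once if a bystander (short carton, sleeve, filter can or bin) is moved by more than 20 mm (distance of any of short_carton, sleeve, filter, bin from where it was at the start of the episode above 0.02 m).
It also fails if it takes over 51 s, if anything falls off the work surface, if the arm or the gripper's body presses on something with over 40 N, if the wrist force passes 120 N, or if a joint passes its speed limit or range.

ROBOT

A 6-joint arm with a two-finger parallel gripper is mounted at the origin on the work surface. World frame = base frame: x ahead of the robot, y to its left, z up, the work surface at z = 0. Lengths are in m, angles in rad, forces in N, time in s.
With the tool pointing down it reaches from about 0.325 to 0.85 m from the base axis. Payload 15.5 kg.
Tool frame: the origin (TCP) lies on the centre line of the jaws, within the pads' length; the fingertips stand 14 mm ahead of it and the grasp point (between the pads) lies 5 mm behind it (r.finger_overhang is the distance from the TCP to the fingertips, in m); z points along the fingers, y is the direction in which the jaws open and shut (so a half turn about z gives the same grasp; the last joint's range is limited). The gripper opens to 91 mm and grips with 3 to 60 N. Pads are 32 mm wide; open, the fingers measure 118 mm over their backs; the gripper's body (76 mm by 178 mm) begins 60 mm behind the grasp point.
Start: joints at [-1.282, 0.494, 1.345, -0, 1.302, -0.096], TCP at [0.235, -0.579, 0.228] pointing down, gripper open.
Joint ranges: [-2.91, 2.91], [-0.82, 2.16], [0.22, 2.67], [-1.22, 4.37], [0.12, 2.79], [-3.08, 3.08]. Speed limits (rad/s): [1.89, 1.89, 2.57, 3.01, 3.01, 3.01].

INTERFACE

Orientations are given as [roll, pitch, yaw] about the fixed x, y, z axes, in that order (R = Rz(yaw) Ry(pitch) Rx(roll)).
In Python, from workcell import sensors, cams, r gives the robot as it stands.
- The arm moves only by the tool arm_command, never from a script. Its argument "plan" is a list that holds one entry, the list of rows, each a list of 7 numbers: the shift along the world's x, y, z in mm, then the turn, a rotation vector about the world's x, y, z in rad, then the opening, from 0 (shut) to 1 (fully open). A call has 1 to 5 rows; each row shifts and turns the commanded pose from where the row before left it; what a row does not reach is not made up. A row lasts 1/10 s, in which the tool goes at most 50 mm and 8.59 degrees, less where a joint would pass 70% of its speed; a pose out of reach is approached as far as the arm can. A call is refused whole if a number of a shift passes 50 or a number of a turn 0.15, either way. A call with a gripper value outside its range is refused whole. The fingers move at their own pace and stop on an object; "grip_force" is the grip in N (left out, the last holds). Time passes only in rows, so rows that do not move let the fingers close. It gives the time, the measured TCP pose, the force and the opening at its end, in the units of the state.
- sensors.read_state(): the state, without advancing time (a new reading comes with each control period).
- cams.camera(name): name is "scene" or "top" or "wrist"; returns a dict with "frame" (480x640x3 uint8, blue, green, red), "vfov" (degrees; the focal length in pixels is half the picture's height over the tangent of half this angle, whatever the lens; pixels are square), "cx", "cy" (the principal point, pixels), "D" ([k1, k2, p1, p2, k3] as OpenCV has them; the pictures are not rectified), "R" (3x3) and "t" (3): a world point X has camera coordinates R X + t. Camera axes: x right, y down, z forward; pixel columns grow to the right and rows downward; lengths in m; the calibration is good to about 2 mm. A picture is of the moment at which its call begins. There is no depth.
- r.hand_in(): hands the job in, once; it reports no verdict.
The state is a dict: "time_s": time; "joint_positions": joint angles; "joint_vel": joint speeds; "joint_efforts": joint torques, N m; "tcp_pos": TCP position; "orientation": TCP orientation; "contact_force": force on the tool from outside, world axes, zero at the start; "moment": the same for the moment, N m; "grip_width": finger opening in m.
Only numpy, scipy, OpenCV 4.12 (cv2) and the standard library are available. Lean on these libraries where they do the work, as an engineer would, in place of code of your own. Each camera call takes 0.05 s, during which the arm holds its last target. There are 200 camera calls.

## Working session

There is one attempt and no reset: what is moved stays moved. The work goes in short steps, Python scripts to look and compute and a tool call to move; the robot and the scene stay as the last step left them, time stands still between calls to the robot, and variables do not carry over. Pictures are saved under pics/ and viewed, about 8 in all and at most 12, crops included, and the job is handed in when it is done.

Besides the shell and the picture viewer there is one more tool, called after "Emit:" by a JSON object that holds its "fn" and its "kwargs", one argument or row to a line. arm_command: Moves the arm, as the interface text tells. Its arguments: {"type":"object","properties":{"plan":{"type":"array"},"grip_force":{"type":"number"}},"required":["plan"]}

```bash
mkdir -p pics
cat > h.py <<'E'
import numpy as np, cv2
from workcell import sensors, cams, r
def K(c):
    f=240/np.tan(np.radians(c["vfov"])/2); return np.array([[f,0,c["cx"]],[0,f,c["cy"]],[0,0,1.]])
def cast(c,uv,z):
    p=cv2.undistortPoints(np.array(uv,float).reshape(-1,1,2),K(c),np.array(c["D"],float)).reshape(-1,2)
    R=np.array(c["R"]);t=np.array(c["t"]);o=-R.T@t
    d=np.c_[p,np.ones(len(p))]@R
    return o+d*((z-o[2])/d[:,2])[:,None]
def proj(c,X):
    return cv2.projectPoints(np.array(X,float).reshape(-1,1,3),cv2.Rodrigues(np.array(c["R"],float))[0],np.array(c["t"],float),K(c),np.array(c["D"],float))[0].reshape(-1,2)
E
python3 - <<'E'
from h import *
for n in("top","scene"):
    c=cams.camera(n); cv2.imwrite(f"pics/{n}0.png",c["frame"]); print(n,c["vfov"],c["D"],-np.array(c["R"]).T@c["t"])
print(sensors.read_state())
E
```

```text
top 48.08152889869521 [-0.03869175  0.          0.          0.          0.        ] [ 0.43410439 -0.00656382  1.43223514]
scene 43.20952515736054 [0.01936807 0.         0.         0.         0.        ] [1.28038868 1.13292198 0.90414476]
{'time_s': 0.1, 'joint_positions': array([-1.28151213e+00,  4.94118791e-01,  1.34604698e+00, -1.31771235e-05,
        1.30248173e+00, -9.54808284e-02]), 'joint_vel': array([ 6.16665831e-05, -4.90107358e-04,  3.03331356e-04,  5.08009708e-04,
        1.01870955e-03, -6.15611823e-04]), 'joint_efforts': array([ 1.98121124e-03, -8.80243206e+01, -3.82543552e+01,  7.09575042e-02,
        4.83292190e-02,  2.72272564e-05]), 'tcp_pos': array([ 0.23450961, -0.57900172,  0.2274068 ]), 'orientation': array([-3.14054140e+00, -8.79207535e-05,  3.84768478e-01]), 'contact_force': array([ 0.99945603,  0.22043702, -0.01425539]), 'moment': array([-0.01960121,  0.01534407,  0.0245564 ]), 'grip_width': 0.09124600040623251}
```

View pics/top0.png

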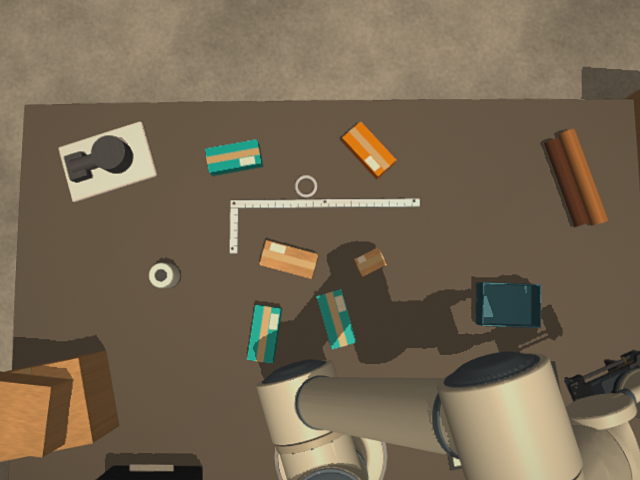

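View pics/scene0.png

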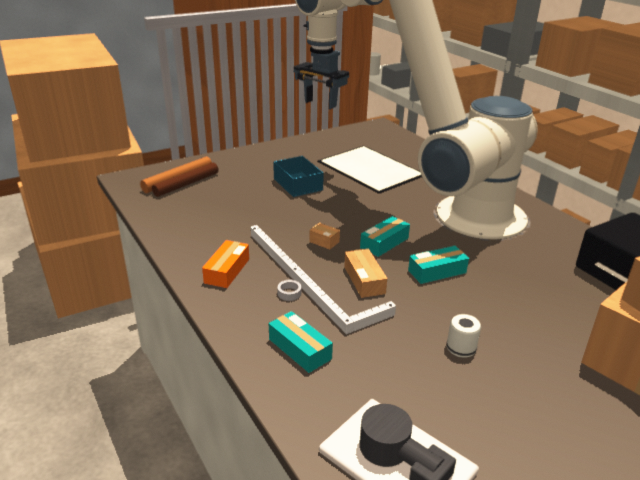

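Top view: the brown long carton is at (289,258), the angle's corner near (237,208), the short carton at (370,262), sleeve (306,186), filter (164,274) and bin (508,304). Things that could be mistaken for it are orange (369,150), turquoise (234,157), (264,333) and (336,319), and the short brown carton (370,262). I choose (289,258), the longer brown one. Now I measure and take a close crop.

```bash
cat >> h.py <<'E'
def mask(c,kind):
    h=cv2.cvtColor(c["frame"],cv2.COLOR_BGR2HSV)
    if kind=="brown": return cv2.inRange(h,(6,70,135),(20,205,255))
    return cv2.inRange(h,(0,0,150),(179,60,255))
def blob(m,near,close=9):
    m=cv2.morphologyEx(m,cv2.MORPH_CLOSE,np.ones((close,close),np.uint8))
    cs,_=cv2.findContours(m,cv2.RETR_EXTERNAL,cv2.CHAIN_APPROX_NONE)
    cs=[x for x in cs if cv2.contourArea(x)>80]
    return min(cs,key=lambda x:abs(cv2.pointPolygonTest(x,near,True)) if cv2.pointPolygonTest(x,near,True)<0 else 0)
E
python3 - <<'E'
from h import *
c=cams.camera("top"); F=c["frame"]
out=cv2.resize(F[180:350,210:410],None,fx=4,fy=4,interpolation=cv2.INTER_CUBIC)[:600]
h=cv2.cvtColor(F,cv2.COLOR_BGR2HSV)
for p in[(289,265),(275,247),(300,258),(372,265),(330,204),(233,230),(250,230),(340,290),(289,280)]: print(p,h[p[1],p[0]])
for n,p in(("long",(289,262)),("short",(370,262))):
    k=blob(mask(c,"brown"),p); rc=cv2.minAreaRect(k); b=cv2.boxPoints(rc); cv2.polylines(out,[((b-[210,180])*4).astype(int)],1,(255,0,0),1)
    print(n,rc,cv2.contourArea(k)); print(cast(c,b,.048 if n=="long" else .04).round(4))
k=blob(mask(c,"w"),(330,204),3); b=cv2.approxPolyDP(k,3,True).reshape(-1,2); print(b.tolist(),cast(c,b,.03).round(4).tolist())
cv2.polylines(out,[((b-[210,180])*4).astype(int)],1,(0,0,255),1)
cv2.imwrite("pics/crop.png",out)
E
```

```text
(289, 265) [ 14 151 199]
(275, 247) [ 29  48 219]
(300, 258) [ 15 147 193]
(372, 265) [ 15 143 134]
(330, 204) [ 26  33 222]
(233, 230) [ 29  31 215]
(250, 230) [ 16  86 104]
(340, 290) [ 85 187 112]
(289, 280) [ 17  84 103]
long ((288.2748107910156, 259.2931823730469), (55.09833908081055, 26.121437072753906), 15.154067993164062) 1351.5
[[0.4926 0.181  0.048 ]
 [0.5577 0.1636 0.048 ]
 [0.5194 0.0263 0.048 ]
 [0.4548 0.0441 0.048 ]]
short ((370.90411376953125, 261.58905029296875), (18.70389175415039, 26.814430236816406), 65.55604553222656) 241.5
[[ 0.507  -0.0681  0.04  ]
 [ 0.5353 -0.1317  0.04  ]
 [ 0.491  -0.151   0.04  ]
 [ 0.4628 -0.0875  0.04  ]]
[[419, 199], [231, 200], [230, 252], [235, 253], [238, 207], [418, 206]] [[0.6634, -0.2396, 0.03], [0.6647, 0.2566, 0.03], [0.5271, 0.2577, 0.03], [0.5244, 0.2446, 0.03], [0.6458, 0.2379, 0.03], [0.6448, -0.2365, 0.03]]
```

View pics/crop.png

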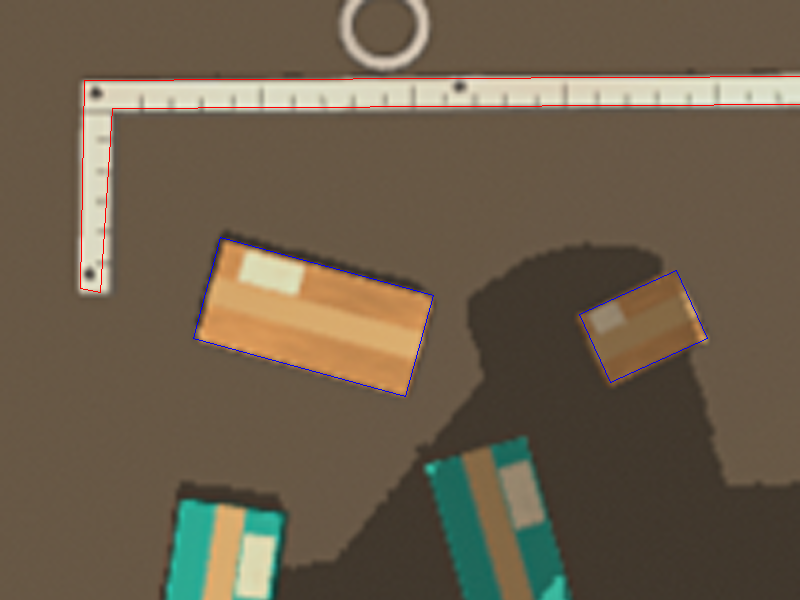

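The crop confirms a plain brown carton with rectangle 67×142 mm at 48 mm height (given 66×140). Its centre is about (0.506, 0.104) with yaw about -0.27. The angle's inner faces are at x≈0.645 and y≈0.237, with yaw about 0. The plan has three steps:
1. With open fingers as a fence, push along +x to the long leg.
2. With closed fingers, push the -y end along +y.
3. Press lightly along +x to seat it.

Emit:
{"fn": "arm_command", "kwargs": {
  "plan": [
    [[9.3,34,0,0,0,-0.0193,1],[9.3,34,0,0,0,-0.0193,1],[9.3,34,0,0,0,-0.0193,1],[9.3,34,0,0,0,-0.0193,1],[9.3,34,0,0,0,-0.0193,1]]
  ]
}}

```text
time_s: 0.65
tcp_pos: [0.2812, -0.4078, 0.2278]
orientation: [-3.141, 0.0, 0.287]
contact_force: [1.1, -0.2, -0.6]
grip_width: 0.0915
```

Emit:
{"fn": "arm_command", "kwargs": {
  "plan": [
    [[9.3,34,0,0,0,-0.0193,1],[9.3,34,0,0,0,-0.0193,1],[9.3,34,0,0,0,-0.0193,1],[9.3,34,0,0,0,-0.0193,1],[9.3,34,0,0,0,-0.0193,1]]
  ]
}}

```text
time_s: 1.15
tcp_pos: [0.3277, -0.2379, 0.2279]
orientation: [-3.142, -0.0, 0.191]
contact_force: [1.6, -0.5, -0.6]
grip_width: 0.091
```

Emit:
{"fn": "arm_command", "kwargs": {
  "plan": [
    [[9.3,34,0,0,0,-0.0193,1],[9.3,34,0,0,0,-0.0193,1],[9.3,34,0,0,0,-0.0193,1],[9.3,34,0,0,0,-0.0193,1],[9.3,34,0,0,0,-0.0193,1]]
  ]
}}

```text
time_s: 1.65
tcp_pos: [0.3742, -0.0679, 0.228]
orientation: [3.142, -0.0, 0.094]
contact_force: [-0.1, -0.3, -0.7]
grip_width: 0.0915
```

Emit:
{"fn": "arm_command", "kwargs": {
  "plan": [
    [[9.3,34,0,0,0,-0.0193,1],[9.3,34,0,0,0,-0.0193,1],[9.3,34,0,0,0,-0.0193,1],[9.3,34,0,0,0,-0.0193,1],[9.3,34,0,0,0,-0.0193,1]]
  ]
}}

```text
time_s: 2.15
tcp_pos: [0.4207, 0.1023, 0.2279]
orientation: [3.142, 0.0, -0.002]
contact_force: [0.3, -0.6, 0.2]
grip_width: 0.0912
```

Run:
```python
from h import *
s=sensors.read_state(); print(s["time_s"],s["tcp_pos"],s["orientation"],r.finger_overhang)
c=cams.camera("scene"); h=cv2.cvtColor(c["frame"],cv2.COLOR_BGR2HSV)
# turquoise tops from the first top picture
F=cv2.imread("pics/top0.png"); t=cams.camera("top"); m=cv2.inRange(cv2.cvtColor(F,cv2.COLOR_BGR2HSV),(75,120,60),(95,255,255))
for p in((264,333),(336,319)):
    b=cv2.boxPoints(cv2.minAreaRect(blob(m,p))); print(cast(t,b,.048).round(3).tolist())
w=cams.camera("wrist"); cv2.imwrite("pics/w1.png",w["frame"])
```

```text
2.15 [0.4206677  0.10226526 0.22791267] [ 3.14154382e+00  1.33313277e-05 -1.79498530e-03] 0.014
[[0.253, 0.21, 0.048], [0.393, 0.19, 0.048], [0.382, 0.122, 0.048], [0.243, 0.142, 0.048]]
[[0.412, 0.034, 0.048], [0.431, -0.03, 0.048], [0.296, -0.069, 0.048], [0.278, -0.005, 0.048]]
```

View pics/w1.png

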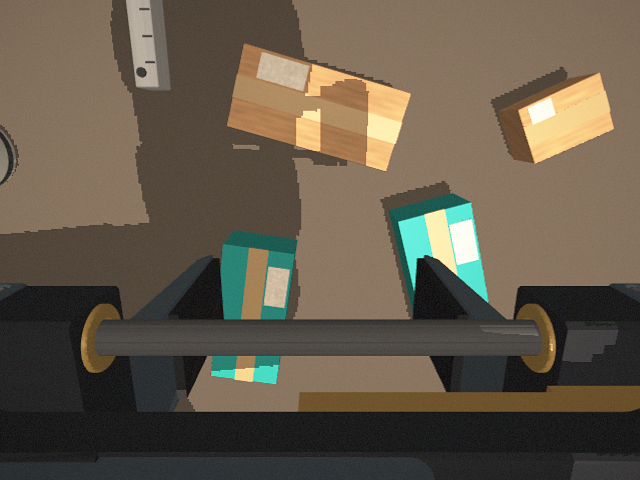

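The wrist view shows the long brown carton at (320,105), the turquoise boxes at (260,300) and (440,245), and a clear strip for the fingers between them. Next I descend behind the carton.

Emit:
{"fn": "arm_command", "kwargs": {
  "plan": [
    [[5,3,-40,0,0,0,1],[0,0,-40,0,0,0,1],[0,0,-40,0,0,0,1],[0,0,-40,0,0,0,1],[0,0,-40,0,0,0,1]]
  ]
}}

```text
time_s: 2.8
tcp_pos: [0.4255, 0.1028, 0.0267]
orientation: [3.142, -0.001, -0.002]
contact_force: [2.1, 0.2, -0.1]
grip_width: 0.0909
```

Emit:
{"fn": "arm_command", "kwargs": {
  "plan": [
    [[8,0,0,0,0,0,1],[8,0,0,0,0,0,1],[8,0,0,0,0,0,1],[8,0,0,0,0,0,1],[8,0,0,0,0,0,1]]
  ]
}}

```text
time_s: 3.3
tcp_pos: [0.467, 0.1037, 0.0293]
orientation: [-3.141, -0.002, -0.001]
contact_force: [-3.2, -1.0, 1.1]
grip_width: 0.0917
```

Emit:
{"fn": "arm_command", "kwargs": {
  "plan": [
    [[8,0,0,0,0,0,1],[8,0,0,0,0,0,1],[8,0,0,0,0,0,1],[8,0,0,0,0,0,1],[8,0,0,0,0,0,1]]
  ]
}}

```text
time_s: 3.8
tcp_pos: [0.5061, 0.1038, 0.0279]
orientation: [-3.142, 0.0, -0.001]
contact_force: [-5.0, -0.5, 4.0]
grip_width: 0.0909
```

```bash
cat > look.py <<'E'
from h import *
import sys
s=sensors.read_state(); print(s["time_s"],s["tcp_pos"].round(4),s["contact_force"].round(1))
t=cams.camera("top"); cv2.imwrite(f"pics/t{sys.argv[1]}.png",cv2.resize(t["frame"][150:330,130:430],None,fx=2.6,fy=2.6,interpolation=cv2.INTER_CUBIC))
E
python3 look.py 1
```

```text
3.8 [0.5061 0.1038 0.0279] [-5.  -0.5  4. ]
```

View pics/t1.png

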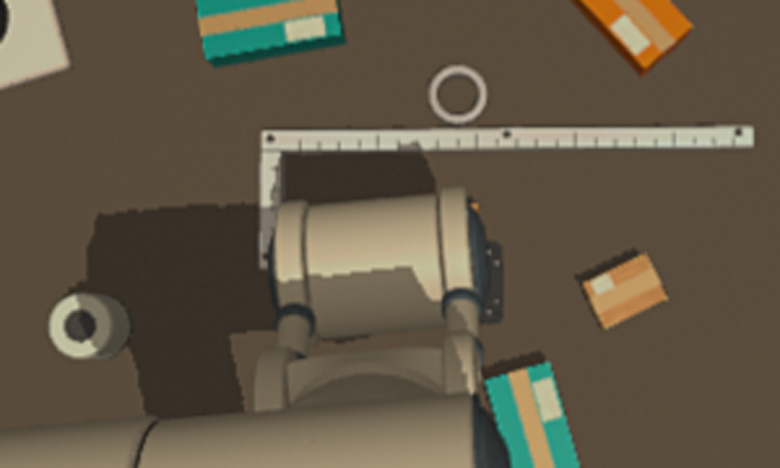

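The top view is blocked by the wrist. The bystanders look unmoved, with the short carton at crop (625,290). I continue towards the leg, stopping about 10 mm short, then check with the scene camera.

Emit:
{"fn": "arm_command", "kwargs": {
  "plan": [
    [[8,0,0,0,0,0,1],[8,0,0,0,0,0,1],[8,0,0,0,0,0,1],[8,0,0,0,0,0,1],[8,0,0,0,0,0,1]]
  ]
}}

```text
time_s: 4.35
tcp_pos: [0.5463, 0.1037, 0.0278]
orientation: [-3.142, -0.0, -0.001]
contact_force: [-2.1, -0.0, -1.1]
grip_width: 0.0914
```

Emit:
{"fn": "arm_command", "kwargs": {
  "plan": [
    [[4,0,0,0,0,0,1],[3,0,0,0,0,0,1],[2,0,0,0,0,0,1],[2,0,0,0,0,0,1],[0,0,0,0,0,0,1]]
  ]
}}

```text
time_s: 4.85
tcp_pos: [0.5569, 0.1037, 0.0279]
orientation: [-3.142, -0.001, -0.001]
contact_force: [-1.5, 0.5, -1.0]
grip_width: 0.0912
```

Run:
```python
from h import *
c=cams.camera("scene"); cv2.imwrite("pics/s2.png",cv2.resize(c["frame"][200:350,200:500],None,fx=2.6,fy=2.6,interpolation=cv2.INTER_CUBIC))
print(sensors.read_state()["contact_force"])
```

```text
[-0.88531981 -0.42071793 -0.61011292]
```

View pics/s2.png

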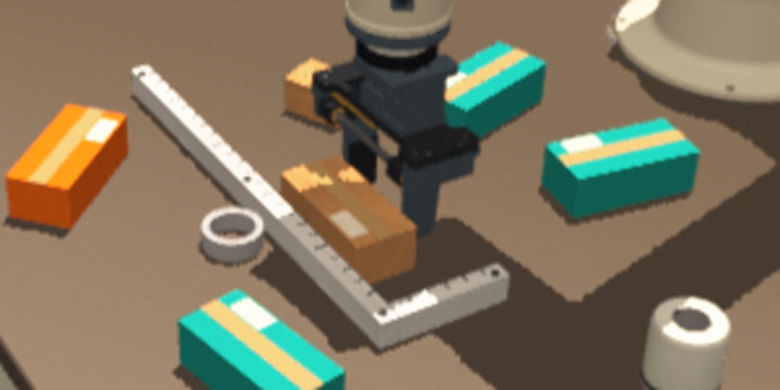

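The scene view shows the carton parallel to the long leg and close to it, with the end still away from the short leg. Now I ease it onto the leg.

Emit:
{"fn": "arm_command", "kwargs": {
  "plan": [
    [[1,0,0,0,0,0,1],[1,0,0,0,0,0,1],[1,0,0,0,0,0,1],[1,0,0,0,0,0,1],[0,0,0,0,0,0,1]]
  ]
}}

```text
time_s: 5.4
tcp_pos: [0.5608, 0.1037, 0.0279]
orientation: [-3.142, -0.0, -0.001]
contact_force: [-3.2, -0.1, 2.3]
grip_width: 0.0912
```

Emit:
{"fn": "arm_command", "kwargs": {
  "plan": [
    [[1,0,0,0,0,0,1],[0,0,0,0,0,0,1]]
  ]
}}

```text
time_s: 5.6
tcp_pos: [0.5618, 0.1037, 0.0279]
orientation: [-3.142, -0.0, -0.001]
contact_force: [-2.6, -0.6, 2.0]
grip_width: 0.0912
```

Emit:
{"fn": "arm_command", "kwargs": {
  "plan": [
    [[1,0,0,0,0,0,1],[0,0,0,0,0,0,1]]
  ]
}}

```text
time_s: 5.8
tcp_pos: [0.5628, 0.1037, 0.0279]
orientation: [-3.142, -0.0, -0.001]
contact_force: [-2.2, 0.2, 0.9]
grip_width: 0.0909
```

Emit:
{"fn": "arm_command", "kwargs": {
  "plan": [
    [[1,0,0,0,0,0,1],[0,0,0,0,0,0,1]]
  ]
}}

```text
time_s: 6.0
tcp_pos: [0.5638, 0.1037, 0.0279]
orientation: [-3.142, -0.0, -0.001]
contact_force: [-2.2, 0.1, 0.1]
grip_width: 0.0911
```

Emit:
{"fn": "arm_command", "kwargs": {
  "plan": [
    [[0.5,0,0,0,0,0,1],[0,0,0,0,0,0,1]]
  ]
}}

```text
time_s: 6.2
tcp_pos: [0.5639, 0.1037, 0.0279]
orientation: [3.142, 0.001, -0.001]
contact_force: [-5.6, -0.7, 2.7]
grip_width: 0.091
```

The force has risen to about 6 N, so the carton is in contact with the long leg at TCP x = 0.564 (expected 0.563). I back off, rise, shut the fingers, and go round to the -y end.

Emit:
{"fn": "arm_command", "kwargs": {
  "plan": [
    [[-15,0,0,0,0,0,1],[-10,0,40,0,0,0,1],[0,0,45,0,0,0,0.5],[10,-20,0,0,0,0,0],[15,-40,0,0,0,0,0]]
  ]
}}

```text
time_s: 6.7
tcp_pos: [0.5654, 0.0448, 0.1148]
orientation: [-3.141, -0.004, 0.002]
contact_force: [1.2, 0.2, -0.6]
grip_width: 0.0703
```

Emit:
{"fn": "arm_command", "kwargs": {
  "plan": [
    [[25,-40,0,0,0,0,0],[25,-30,0,0,0,0,0],[0,0,0,0,0,0,0],[0,0,0,0,0,0,0],[0,0,0,0,0,0,0]]
  ]
}}

```text
time_s: 7.2
tcp_pos: [0.6137, -0.0257, 0.1128]
orientation: [-3.141, 0.0, -0.001]
contact_force: [-0.0, 0.0, 0.6]
grip_width: 0.0298
```

Run:
```python
from h import *
s=sensors.read_state();print(s["time_s"],s["tcp_pos"],s["grip_width"])
c=cams.camera("scene"); t=cams.camera("top")
a=cv2.resize(c["frame"][220:330,260:420],(560,385),interpolation=cv2.INTER_CUBIC); 
b=cv2.resize(t["frame"][180:300,210:410],None,fx=2,fy=2); b=cv2.copyMakeBorder(b[:200],0,0,0,160,0)
cv2.imwrite("pics/s3.png",np.vstack([a,b[:, :560]]))
```

```text
7.2 [ 0.61370513 -0.02568823  0.11282921] 0.02981321733056087
```

View pics/s3.png

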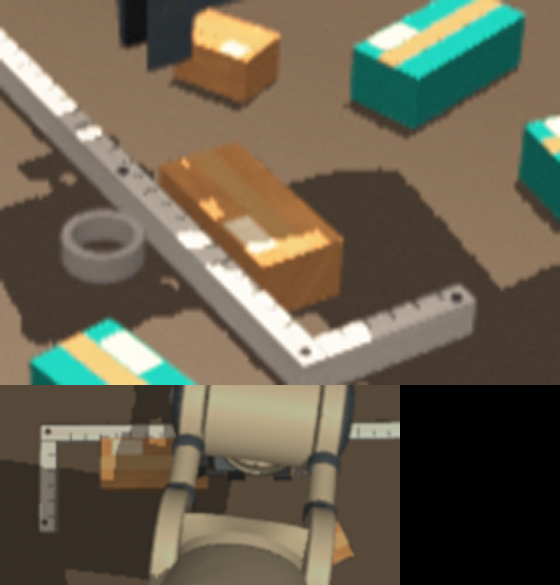

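The carton lies along the long leg. In the top view its +y end is at about px 260, so y≈0.178 and the -y end is at about 0.037, about 59 mm from the short leg. I finish closing the fingers, descend, and push along +y.

Emit:
{"fn": "arm_command", "kwargs": {
  "plan": [
    [[0,0,0,0,0,0,0],[0,0,0,0,0,0,0],[0,0,-20,0,0,0,0],[0,0,-35,0,0,0,0],[0,0,-31,0,0,0,0]]
  ]
}}

```text
time_s: 7.8
tcp_pos: [0.6142, -0.026, 0.0261]
orientation: [3.141, -0.001, -0.001]
contact_force: [-0.3, -0.1, -0.6]
grip_width: 0.0006
```

Emit:
{"fn": "arm_command", "kwargs": {
  "plan": [
    [[0,10,0,0,0,0,0],[0,10,0,0,0,0,0],[0,8,0,0,0,0,0],[0,8,0,0,0,0,0],[0,4,0,0,0,0,0]]
  ]
}}

```text
time_s: 8.3
tcp_pos: [0.6147, 0.0148, 0.0281]
orientation: [3.142, -0.002, -0.0]
contact_force: [0.8, -0.3, 0.2]
grip_width: 0.0003
```

Emit:
{"fn": "arm_command", "kwargs": {
  "plan": [
    [[0,6,0,0,0,0,0],[0,6,0,0,0,0,0],[0,6,0,0,0,0,0],[0,6,0,0,0,0,0],[0,6,0,0,0,0,0]]
  ]
}}

```text
time_s: 8.8
tcp_pos: [0.6143, 0.0438, 0.0271]
orientation: [3.141, -0.0, -0.001]
contact_force: [-0.1, -5.3, 4.7]
grip_width: 0.0008
```

Emit:
{"fn": "arm_command", "kwargs": {
  "plan": [
    [[0,5,0,0,0,0,0],[0,5,0,0,0,0,0],[0,5,0,0,0,0,0],[0,5,0,0,0,0,0],[0,5,0,0,0,0,0]]
  ]
}}

```text
time_s: 9.3
tcp_pos: [0.6143, 0.0688, 0.0271]
orientation: [3.141, -0.0, -0.001]
contact_force: [0.1, -5.3, 5.5]
grip_width: 0.0003
```

Emit:
{"fn": "arm_command", "kwargs": {
  "plan": [
    [[0,3,0,0,0,0,0],[0,3,0,0,0,0,0],[0,2,0,0,0,0,0],[0,2,0,0,0,0,0],[0,0,0,0,0,0,0]]
  ]
}}

```text
time_s: 9.8
tcp_pos: [0.6142, 0.0789, 0.027]
orientation: [-3.142, -0.0, -0.001]
contact_force: [0.5, -2.0, 1.1]
grip_width: 0.0002
```

Emit:
{"fn": "arm_command", "kwargs": {
  "plan": [
    [[0,1,0,0,0,0,0],[0,1,0,0,0,0,0],[0,0,0,0,0,0,0]]
  ]
}}

```text
time_s: 10.1
tcp_pos: [0.6141, 0.0808, 0.0269]
orientation: [-3.142, 0.0, -0.001]
contact_force: [0.4, -3.4, 3.0]
grip_width: 0.0005
```

Emit:
{"fn": "arm_command", "kwargs": {
  "plan": [
    [[0,1,0,0,0,0,0],[0,0,0,0,0,0,0]]
  ]
}}

```text
time_s: 10.3
tcp_pos: [0.6141, 0.0818, 0.0269]
orientation: [-3.142, 0.0, -0.001]
contact_force: [-0.5, -3.9, 2.7]
grip_width: 0.0001
```

Emit:
{"fn": "arm_command", "kwargs": {
  "plan": [
    [[0,1,0,0,0,0,0],[0,0,0,0,0,0,0]]
  ]
}}

```text
time_s: 10.5
tcp_pos: [0.6141, 0.0828, 0.0269]
orientation: [-3.142, 0.0, -0.001]
contact_force: [0.2, -4.5, 2.9]
grip_width: 0.0009
```

Emit:
{"fn": "arm_command", "kwargs": {
  "plan": [
    [[0,1,0,0,0,0,0],[0,0,0,0,0,0,0]]
  ]
}}

```text
time_s: 10.7
tcp_pos: [0.6141, 0.0838, 0.0269]
orientation: [-3.142, -0.0, -0.001]
contact_force: [0.2, -3.4, 3.2]
grip_width: 0.0004
```

Emit:
{"fn": "arm_command", "kwargs": {
  "plan": [
    [[0,0.7,0,0,0,0,0],[0,0,0,0,0,0,0]]
  ]
}}

```text
time_s: 10.9
tcp_pos: [0.6141, 0.0845, 0.0269]
orientation: [-3.142, 0.0, -0.001]
contact_force: [-0.3, -3.8, 3.2]
grip_width: 0.0004
```

Emit:
{"fn": "arm_command", "kwargs": {
  "plan": [
    [[0,0.7,0,0,0,0,0],[0,0,0,0,0,0,0]]
  ]
}}

```text
time_s: 11.1
tcp_pos: [0.6141, 0.0852, 0.0269]
orientation: [-3.142, -0.0, -0.001]
contact_force: [0.1, -4.2, 1.6]
grip_width: 0.0003
```

Emit:
{"fn": "arm_command", "kwargs": {
  "plan": [
    [[0,0.7,0,0,0,0,0],[0,0,0,0,0,0,0]]
  ]
}}

```text
time_s: 11.3
tcp_pos: [0.6141, 0.0859, 0.0269]
orientation: [-3.142, 0.0, -0.001]
contact_force: [-1.1, -3.0, 3.2]
grip_width: 0.0002
```

Emit:
{"fn": "arm_command", "kwargs": {
  "plan": [
    [[0,0.7,0,0,0,0,0],[0,0,0,0,0,0,0]]
  ]
}}

```text
time_s: 11.5
tcp_pos: [0.6141, 0.0866, 0.0269]
orientation: [-3.142, 0.0, -0.001]
contact_force: [-0.1, -4.1, 2.0]
grip_width: 0.0001
```

Emit:
{"fn": "arm_command", "kwargs": {
  "plan": [
    [[0,0.7,0,0,0,0,0],[0,0,0,0,0,0,0]]
  ]
}}

```text
time_s: 11.7
tcp_pos: [0.6141, 0.0873, 0.0269]
orientation: [-3.142, -0.0, -0.001]
contact_force: [-0.4, -3.4, 2.6]
grip_width: 0.0004
```

Emit:
{"fn": "arm_command", "kwargs": {
  "plan": [
    [[0,0.7,0,0,0,0,0],[0,0,0,0,0,0,0]]
  ]
}}

```text
time_s: 11.9
tcp_pos: [0.6141, 0.088, 0.0269]
orientation: [-3.142, -0.0, -0.001]
contact_force: [-0.3, -3.0, 2.0]
grip_width: 0.0006
```

Run:
```python
from h import *
print(sensors.read_state()["contact_force"])
c=cams.camera("scene"); t=cams.camera("top")
a=cv2.resize(c["frame"][240:330,300:420],None,fx=4,fy=4,interpolation=cv2.INTER_CUBIC)
cv2.imwrite("pics/s4.png",a)
```

```text
[-0.3463715  -3.0121737   1.97250446]
```

View pics/s4.png

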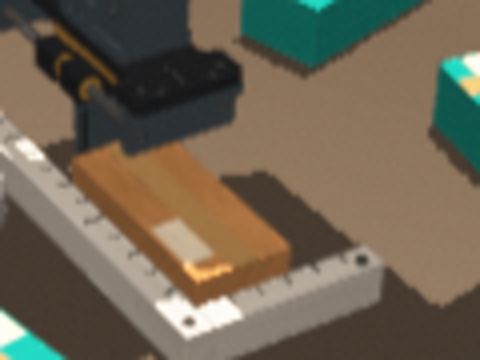

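The scene crop shows the carton's end nearly at the short leg, its bottom corner at crop (197,303) meeting the leg's top edge, and flat. The force is still just sliding friction (3–4 N), so I continue in small steps.

Emit:
{"fn": "arm_command", "kwargs": {
  "plan": [
    [[0,0.7,0,0,0,0,0],[0,0,0,0,0,0,0]]
  ]
}}

```text
time_s: 12.2
tcp_pos: [0.6141, 0.0887, 0.0269]
orientation: [-3.142, 0.0, -0.001]
contact_force: [-0.2, -3.7, 2.5]
grip_width: 0.0003
```

Emit:
{"fn": "arm_command", "kwargs": {
  "plan": [
    [[0,0.7,0,0,0,0,0],[0,0,0,0,0,0,0]]
  ]
}}

```text
time_s: 12.4
tcp_pos: [0.6142, 0.0889, 0.0269]
orientation: [3.141, -0.0, -0.001]
contact_force: [0.3, -8.6, 2.8]
grip_width: 0.0003
```

Emit:
{"fn": "arm_command", "kwargs": {
  "plan": [
    [[0,0.5,0,0,0,0,0],[0,0,0,0,0,0,0]]
  ]
}}

```text
time_s: 12.6
tcp_pos: [0.6143, 0.089, 0.0269]
orientation: [3.141, -0.0, -0.001]
contact_force: [1.2, -11.5, 2.9]
grip_width: 0.0004
```

The force rose to 11.5 N at TCP y=0.089, so the end is against something solid. That is about 4–5 mm further than the image estimate, so I'll check it with a clear view. I back off and rise for a look.

Emit:
{"fn": "arm_command", "kwargs": {
  "plan": [
    [[0,-10,0,0,0,0,0],[0,-10,20,0,0,0,0],[0,0,45,0,0,0,0],[-20,-40,40,0,0,0,0.5],[-30,-50,30,0,0,0,1]]
  ]
}}

```text
time_s: 13.1
tcp_pos: [0.5754, -0.0018, 0.1502]
orientation: [-3.141, -0.003, 0.001]
contact_force: [0.6, -1.0, 0.6]
grip_width: 0.0135
```

Emit:
{"fn": "arm_command", "kwargs": {
  "plan": [
    [[-40,-40,0,0,0,0,1],[-40,-40,0,0,0,0,1],[-40,-40,0,0,0,0,1],[-20,-40,0,0,0,0,1],[0,0,0,0,0,0,1]]
  ]
}}

```text
time_s: 13.6
tcp_pos: [0.4461, -0.1512, 0.1482]
orientation: [3.141, 0.0, -0.005]
contact_force: [-0.2, 0.6, 0.2]
grip_width: 0.0539
```

```bash
cat > chk.py <<'E'
from h import *
s=sensors.read_state();print(s["time_s"],s["tcp_pos"])
t=cams.camera("top"); F=t["frame"]
cv2.imwrite("pics/t5.png",cv2.resize(F[170:300,140:400],None,fx=3,fy=3,interpolation=cv2.INTER_CUBIC))
h=cv2.cvtColor(F,cv2.COLOR_BGR2HSV)
k=blob(cv2.inRange(h,(6,70,60),(20,205,255))&cv2.inRange(h,(0,100,0),(179,255,255)),(265,223),7)
rc=cv2.minAreaRect(k);b=cv2.boxPoints(rc);print(rc);print(cast(t,b,.048).round(4).tolist(),cast(t,[rc[0]],.048))
E
python3 chk.py
```

```text
13.6 [ 0.44610827 -0.15116906  0.14822927]
((263.5, 219.5), (27.0, 55.0), 90.0)
[[0.6458, 0.24, 0.048], [0.6446, 0.0966, 0.048], [0.5741, 0.0966, 0.048], [0.5751, 0.2393, 0.048]] [[0.60980383 0.16803429 0.048     ]]
```

View pics/t5.png

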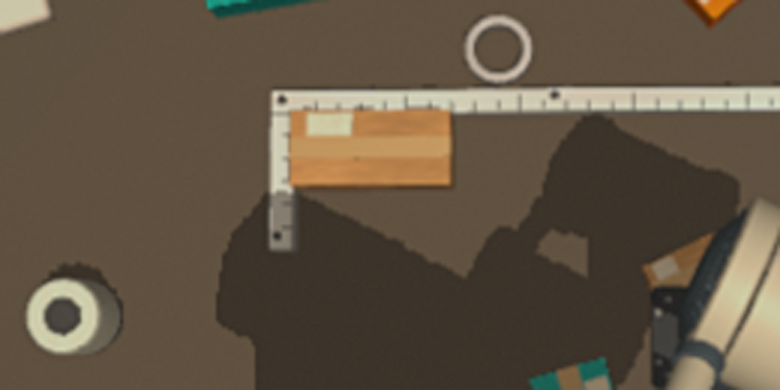

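The top crop shows the carton in the corner, touching both legs along its length. The +y end is at (290,150), the long side at row 110, and it is parallel (fit 90.0°). The sleeve and filter are unmoved. As a last step I make a light +x press with the open-finger fence, where contact was at TCP x=0.564.

Emit:
{"fn": "arm_command", "kwargs": {
  "plan": [
    [[15,40,0,0,0,0,1],[15,45,0,0,0,0,1],[15,45,0,0,0,0,1],[15,45,0,0,0,0,1],[15,45,0,0,0,0,1]]
  ]
}}

```text
time_s: 14.15
tcp_pos: [0.5238, 0.0754, 0.1481]
orientation: [-3.141, 0.0, -0.0]
contact_force: [1.4, -1.4, -0.1]
grip_width: 0.0912
```

Emit:
{"fn": "arm_command", "kwargs": {
  "plan": [
    [[9,45,0,0,0,0,1],[0,46,0,0,0,0,1],[0,0,-30,0,0,0,1],[0,0,-45,0,0,0,1],[0,0,-45,0,0,0,1]]
  ]
}}

```text
time_s: 14.65
tcp_pos: [0.5327, 0.1651, 0.0271]
orientation: [-3.141, -0.002, 0.001]
contact_force: [0.5, 0.6, 0.5]
grip_width: 0.0912
```

Emit:
{"fn": "arm_command", "kwargs": {
  "plan": [
    [[10,0,0,0,0,0,1],[10,0,0,0,0,0,1],[6,0,0,0,0,0,1],[4,0,0,0,0,0,1],[0,0,0,0,0,0,1]]
  ]
}}

```text
time_s: 15.15
tcp_pos: [0.5637, 0.1634, 0.0299]
orientation: [-3.141, -0.002, -0.001]
contact_force: [0.5, 0.6, -0.0]
grip_width: 0.0914
```

Emit:
{"fn": "arm_command", "kwargs": {
  "plan": [
    [[0.6,0,0,0,0,0,1],[0,0,0,0,0,0,1]]
  ]
}}

```text
time_s: 15.35
tcp_pos: [0.5636, 0.1633, 0.0289]
orientation: [-3.141, -0.001, -0.001]
contact_force: [-0.5, -0.9, -0.1]
grip_width: 0.0914
```

Emit:
{"fn": "arm_command", "kwargs": {
  "plan": [
    [[0.6,0,0,0,0,0,1],[0,0,0,0,0,0,1]]
  ]
}}

```text
time_s: 15.55
tcp_pos: [0.5638, 0.1633, 0.0283]
orientation: [-3.142, -0.0, -0.001]
contact_force: [-0.5, -0.7, 0.2]
grip_width: 0.0912
```

Emit:
{"fn": "arm_command", "kwargs": {
  "plan": [
    [[0.8,0,0,0,0,0,1],[0,0,0,0,0,0,1]]
  ]
}}

```text
time_s: 15.75
tcp_pos: [0.5638, 0.1632, 0.028]
orientation: [3.141, 0.001, -0.001]
contact_force: [-4.6, -0.0, 3.5]
grip_width: 0.0906
```

Emit:
{"fn": "arm_command", "kwargs": {
  "plan": [
    [[0.6,0,0,0,0,0,1],[0,0,0,0,0,0,1]]
  ]
}}

```text
time_s: 15.95
tcp_pos: [0.5639, 0.1632, 0.0279]
orientation: [3.141, 0.002, -0.001]
contact_force: [-8.7, 0.5, 7.0]
grip_width: 0.0913
```

The fence stops at the same x=0.564 with about 9 N, so the carton is seated along the long leg. I retreat and check.

Emit:
{"fn": "arm_command", "kwargs": {
  "plan": [
    [[-12,0,0,0,0,0,1],[-12,0,0,0,0,0,1],[0,0,40,0,0,0,1],[0,0,45,0,0,0,1],[0,0,45,0,0,0,1]]
  ]
}}

```text
time_s: 16.45
tcp_pos: [0.5398, 0.1632, 0.1593]
orientation: [3.141, 0.001, -0.001]
contact_force: [0.0, -0.2, -0.0]
grip_width: 0.0912
```

Emit:
{"fn": "arm_command", "kwargs": {
  "plan": [
    [[-15,-45,0,0,0,0,1],[-15,-45,0,0,0,0,1],[-15,-45,0,0,0,0,1],[-15,-45,0,0,0,0,1],[-15,-45,0,0,0,0,1]]
  ]
}}

```text
time_s: 16.95
tcp_pos: [0.4645, -0.0629, 0.1581]
orientation: [3.141, -0.0, -0.001]
contact_force: [1.3, -0.8, 0.0]
grip_width: 0.0907
```

Emit:
{"fn": "arm_command", "kwargs": {
  "plan": [
    [[-15,-45,0,0,0,0,1],[-15,-45,0,0,0,0,1],[-15,-45,0,0,0,0,1],[-15,-45,0,0,0,0,1],[0,0,0,0,0,0,1]]
  ]
}}

```text
time_s: 17.45
tcp_pos: [0.4044, -0.246, 0.1582]
orientation: [3.14, -0.001, -0.006]
contact_force: [-0.8, -0.4, -0.3]
grip_width: 0.0913
```

```bash
sed -i 's#pics/t5.png",.*#pics/t6.png",F[100:400])#' chk.py; python3 chk.py
python3 - <<'E'
from h import *
t=cams.camera("top"); o=cv2.imread("pics/top0.png")
for n,(x,y,w,h) in dict(sleeve=(290,172,32,28),filt=(145,255,40,40),short=(350,242,42,40),bin=(465,275,80,60)).items():
    m=cv2.matchTemplate(t["frame"][y-15:y+h+15,x-15:x+w+15],o[y:y+h,x:x+w],cv2.TM_CCOEFF_NORMED); _,v,_,l=cv2.minMaxLoc(m); print(n,round(v,2),l[0]-15,l[1]-15)
E
```

```text
17.45 [ 0.40438622 -0.24603538  0.15816538]
((263.5, 219.5), (27.0, 55.0), 90.0)
[[0.6458, 0.24, 0.048], [0.6446, 0.0966, 0.048], [0.5741, 0.0966, 0.048], [0.5751, 0.2393, 0.048]] [[0.60980383 0.16803429 0.048     ]]
sleeve 1.0 0 0
filt 1.0 0 0
short 0.68 -1 1
bin 0.28 15 -15
```

View pics/t6.png

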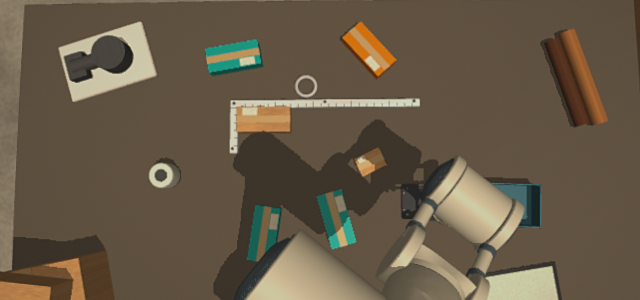

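The carton sits in the corner at (263,219), parallel to the long leg. The sleeve and filter have not shifted, and the short carton is at (370,262) as before. The bin is partly hidden by the wrist, but its right edge is at (540,205) as before, and the fingertips are 144 mm up.

```bash
python3 -c "
from workcell import r
print(r.hand_in())"
```

```text
the job is handed in; nothing more can be done
None
```

I pushed the long brown carton into the corner of the angle and handed the job in at about 17.5 s of the 51 s allowed. No verdict was reported.

I pushed it in three steps, always from outside:
- **To the long leg:** the open fingers worked as a fence along +x, which also straightened it.
- **To the short leg:** the closed fingers pushed its end along +y until it stopped.
- **Final seating:** a light +x press with the fence. The highest force reading in any step was about 12 N.

**Last checks that agreed:** the top view fits a carton parallel to the long leg and touching both legs. The fence stopped at the same TCP x of 0.564 both times. The sleeve and filter matched their starting pixels exactly.

**Last checks that were weak or disagreed:**
- **Short-leg contact:** it came about 4–5 mm later in y than the first image estimate. The final picture shows no gap there.
- **Short carton:** its image match was weak (0.68) because of a changed shadow. It looked unmoved, within about 1 px.
- **Bin:** the wrist partly hid it, so its match failed (0.28). Its visible edge was unchanged, and the arm never came low near it.

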